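Find the stiff push switch and reject it

ROBOT

A 6-joint arm with a two-finger parallel gripper is mounted at the origin on the work surface. World frame = base frame: x ahead of the robot, y to its left, z up, the work surface at z = 0. Lengths are in m, angles in rad, forces in N, time in s.
With the tool pointing down it reaches from about 0.375 to 0.925 m from the base axis. Payload 5.7 kg.
Tool frame: the origin (TCP) lies midway between the tips of the shut fingers; the grasp point (between the pads) lies 19 mm behind it; x points along the fingers, z is the direction in which the jaws open and shut, and the axes are right-handed (so a half turn about x gives the same grasp; the last joint's range is limited). The gripper opens to 85 mm and grips with 20 to 120 N. Pads are 22 mm wide; open, the fingers measure 114 mm over their backs; the gripper's body (76 mm by 85 mm) begins 54 mm behind the grasp point. The pads swing forward as they close: fully open they stand 13 mm farther back than shut.
Start: joints at [-1.423, 0.359, 1.51, -0, 1.272, -0.115], TCP at [0.156, -0.579, 0.231] pointing down, gripper open.
Joint ranges: [-2.97, 2.97], [-1.01, 2.36], [0.21, 2.38], [-0.96, 4.11], [0.2, 2.71], [-2.98, 2.98]. Speed limits (rad/s): [2.39, 2.39, 3.14, 3.14, 3.14, 3.14].

INTERFACE

Orientations are given as [roll, pitch, yaw] about the fixed x, y, z axes, in that order (R = Rz(yaw) Ry(pitch) Rx(roll)).
In Python, from station import env gives the robot as it stands. The module is installed in compiled form; this text tells all that it offers.
- The arm moves only by the tool play_rows, never from a script. Its argument "deltas" is one flat list of numbers, 7 for each row, row after row: the turn, a rotation vector about the tool's x, y, z in rad, then the shift along the tool's x, y, z in m, then the closure, from -1 (fully open) to 1 (shut). A call has exactly 8 rows; each row shifts and turns the commanded pose from where the row before left it, along the tool's axes as they then stand; what a row does not reach is not made up. A row lasts 1/10 s, in which the tool goes at most 50 mm and 8.59 degrees, less where a joint would pass 70% of its speed; a pose out of reach is approached as far as the arm can. A call with a gripper value outside its range is refused whole. The fingers move at their own pace and stop on an object; the grip force is fixed at half the most. Time passes only in rows, so rows that do not move let the fingers close, or fill a call up. It gives the time, the measured TCP pose, the force and the opening at its end, in the units of the state.
- env.sense(): the state, without advancing time (a new reading comes with each control period).
- env.get_image(name): name is "side" or "top" or "wrist"; returns the picture (400x640x3 uint8, red, green, blue); there is no depth.
- env.calibration(name): a dict with "K" (3x3 intrinsics, pixels), "k1" (the pictures are not rectified: a ray, as slopes to the right and down, at radius r is drawn at 1 + k1 r^2 times it, then the intrinsics apply), "xyz" and "orientation" of the camera in the world. Camera axes: x right, y down, z forward; pixel columns grow to the right and rows downward; lengths in m; the calibration is good to about 2 mm. A picture is of the moment at which its call begins: read the wrist's pose just before it. calibration takes no time and is no camera call; for the wrist camera it gives the pose at the moment of the call.
- env.finish_job(): hands the job in, once; it reports no verdict.
The state is a dict: "time_s": time; "qpos": joint angles; "joint_vel": joint speeds; "effort": joint torques, N m; "position": TCP position; "tool_rot": TCP orientation; "contact_force": force on the tool from outside, world axes, zero at the start; "torque": the same for the moment, N m; "gripper_width": finger opening in m.
Only numpy, scipy, OpenCV 4.12 (cv2) and the standard library are available. Lean on these libraries where they do the work, as an engineer would, in place of code of your own. Each camera call takes 0.05 s, during which the arm holds its last target.

TASK

Four look-alike push-switch units stand in the black nest, and one of them has gone stiff: its blue key takes about twice the push of the others. First press every blue key gently straight down until it clicks and stays in, never with more than 20 N, feeling which is the stiff one; only then lift that stiff unit out and set it gently down, upright, on the floor of the red tray. Leave the other three in the nest with their keys in, and do not disturb the scrap relay in the tray or the other things about.

Things in the scene. Friction and masses are not known exactly. Their poses are not given: they have to be found in the camera images.
- place1 (a point): place 1 of the nest (its -y end). A loose push-switch unit stands here: aluminium block 44 (x) x 40 (y) x 50 mm (z), black foot band, 0.13 to 0.21 kg, shifted by up to 2 mm. Point: the block's middle, 25 mm above its underside, 25 mm below its top; axes as the nest's. Centred on its top is a blue round key cap 26 mm across whose top, while out, is 37 to 44 mm above this point, on each unit otherwise.
- place2 (a point): place 2, 70 mm on in the nest's +y; the point as for place 1. Each key: 5 mm travel straight down to a rigid stop, with an over-centre spring: resistance is greatest as it starts to move (4 to 6 N on the sound units, about 11 N on the stiff one), falls evenly to nothing at 3.2 mm, and there the key snaps in by itself (the click), away from the finger, and stays in.
- place3 (a point): place 3, next in +y; the point as for place 1. Which of the four places holds the stiff unit changes each time and cannot be seen.
- place4 (a point): place 4, the nest's +y end; the point as for place 1.
- nest: black fixed holder 60 (x) x 288 (y) x 14 mm with four pockets in a row along its y, 70 mm apart; origin at the centre of its underside. A pocket's floor is 6 mm above the table, its rims 8 mm higher; the units have about 2 mm play. The units' x and y lie along the nest's.
- tray: red fixed open tray for rejects, 150 (x) x 200 (y) x 25 mm high, walls and floor 4 mm; origin at the centre of its underside. The scrap relay stands in its +y half; its -y half is free.
- scrap_relay_mid (a point): scrap relay, amber block 30 x 24 x 37 mm standing in the tray; point 18 mm above its underside. Not to be moved. Other bystanders, not listed: a screwdriver and a terminal block (under 40 mm high) lie between the robot and x = 0.38 m; a spray can (150 mm high), a module (90 mm), a relay (37 mm) and a black ring (19 mm) stand beyond x = 0.68 m.
Things that resemble listed ones, but are neither listed nor needed, are in the scene too. Several things look just like the tray: the one meant starts farthest to the robot's right.

How it is judged:
By the outcome, as a careful person would: the job done as asked, in the order asked, and still so for the second after the job is handed in, with the robot touching nothing.
It also fails if it takes over 72 s, if anything falls off the work surface, if the arm or the gripper's body presses on something with over 40 N, if the wrist force passes 120 N, or if a joint passes its speed limit or range.

## Working session

There is one attempt and no reset: what is moved stays moved. The work goes in short steps, Python scripts to look and compute and a tool call to move; the robot and the scene stay as the last step left them, time stands still between calls to the robot, and variables do not carry over. Pictures are saved under pics/ and viewed, and the job is handed in when it is done.

Besides the shell and the picture viewer there is one more tool, called as name(argument=value, ...) on one line, values as JSON. play_rows: Moves the arm, as the interface text tells. Its arguments: {"type":"object","properties":{"deltas":{"type":"array"}},"required":["deltas"]}

```bash
mkdir -p pics
python3 - <<'E'
from station import env
import cv2
s=env.sense(); print({k:s[k] for k in ('time_s','position','tool_rot','contact_force','gripper_width')})
for n in ('side','top'):
    c=env.calibration(n); print(n,c)
    cv2.imwrite(f'pics/{n}0.png',env.get_image(n)[:,:,::-1])
E
```

```text
{'time_s': 0.0, 'position': array([ 0.15577113, -0.57870772,  0.23043723]), 'tool_rot': array([3.00634646, 1.56891139, 1.69834331]), 'contact_force': array([-0.09725174,  0.24294741, -0.80984221]), 'gripper_width': 0.08552905452750062}
side {'K': array([[519.49608299,   0.        , 315.08115872],
       [  0.        , 519.49608299, 199.91781032],
       [  0.        ,   0.        ,   1.        ]]), 'k1': 0.04390123676641207, 'xyz': array([-0.19289612,  0.6531514 ,  0.89598792]), 'orientation': array([-2.31194745,  0.01546688, -2.42303383])}
top {'K': array([[495.9230467 ,   0.        , 328.14978221],
       [  0.        , 495.9230467 , 196.15438646],
       [  0.        ,   0.        ,   1.        ]]), 'k1': -0.11035999369520882, 'xyz': array([0.38438614, 0.01065215, 1.13735041]), 'orientation': array([-3.11199748, -0.02519733, -1.54383912])}
```

View pics/top0.png

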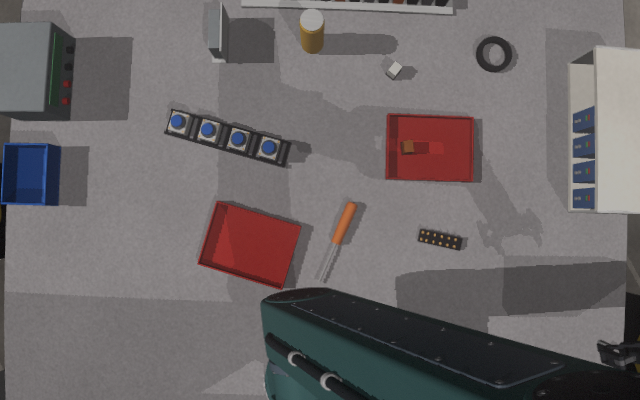

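View pics/side0.png

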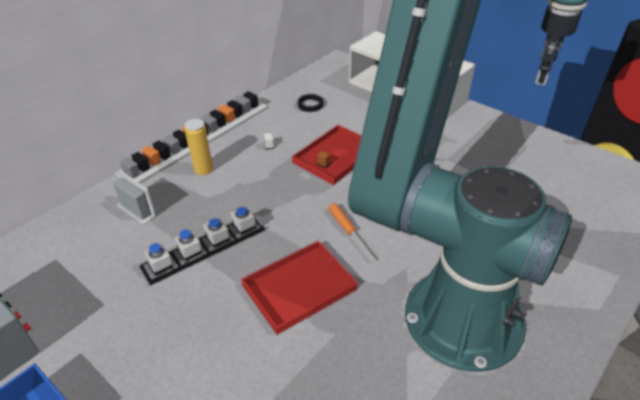

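The top view shows the nest with four blue keys at about (178,121) to (269,148). The relay tray, rightmost, is at about (430,148), with its amber relay at (408,147). Next I'll measure these precisely.

```bash
cat > h.py <<'E'
import numpy as np, cv2
from scipy.spatial.transform import Rotation as R
from scipy.optimize import least_squares
def proj(c,P):
    P=np.atleast_2d(P); Rm=R.from_euler('xyz',c['orientation']).as_matrix()
    p=(P-c['xyz'])@Rm; u=p[:,:2]/p[:,2:]; u=u*(1+c['k1']*(u**2).sum(1,keepdims=True))
    return u@c['K'][:2,:2].T+c['K'][:2,2]
def ray(c,uv):
    Rm=R.from_euler('xyz',c['orientation']).as_matrix()
    d=(np.array(uv,float)-c['K'][:2,2])/np.diag(c['K'])[:2]; u=d.copy()
    for _ in range(20): u=d/(1+c['k1']*(u@u))
    return Rm@np.array([u[0],u[1],1.])
def onz(c,uv,z):
    r=ray(c,uv); return c['xyz']+r*(z-c['xyz'][2])/r[2]
def tri(cs,uvs):
    A=np.zeros((3,3));b=np.zeros(3)
    for c,uv in zip(cs,uvs):
        r=ray(c,uv);r/=np.linalg.norm(r);M=np.eye(3)-np.outer(r,r);A+=M;b+=M@c['xyz']
    return np.linalg.solve(A,b)
def blue(im,box):
    x0,y0,x1,y1=box; h=cv2.cvtColor(im,cv2.COLOR_RGB2HSV)[y0:y1,x0:x1]
    m=cv2.inRange(h,(105,110,50),(125,255,255)); n,l,st,ce=cv2.connectedComponentsWithStats(m)
    return [(ce[i]+[x0,y0],st[i]) for i in range(1,n) if st[i,4]>20]
E
python3 - <<'E'
from h import *
from station import env
t=cv2.imread('pics/top0.png')[:,:,::-1].copy(); s=cv2.imread('pics/side0.png')[:,:,::-1].copy()
print(blue(t,(150,95,300,175)));print(blue(s,(140,200,270,280)))
ct,cs=env.calibration('top'),env.calibration('side')
a=blue(t,(150,95,300,175));b=blue(s,(140,200,270,280))
a=sorted([q[0] for q in a],key=lambda q:q[0]);b=sorted([q[0] for q in b],key=lambda q:q[0])
for p,q in zip(a,b): print(tri([ct,cs],[p,q]).round(4), onz(ct,p,.066+.003).round(4))
def crop(im,b,n,k):
    x0,y0,x1,y1=b; cv2.imwrite(n,cv2.resize(im[y0:y1,x0:x1,::-1],None,fx=k,fy=k,interpolation=cv2.INTER_CUBIC))
crop(t,(155,95,305,175),'pics/t_nest.png',5)
crop(t,(375,105,485,190),'pics/t_tray.png',6)
E
```

```text
[(array([176.00961538, 120.39423077]), array([ 21,  20,  11,  12, 104], dtype=int32)), (array([206.64485981, 128.69158879]), array([ 51,  28,  12,  12, 107], dtype=int32)), (array([237.19230769, 137.96153846]), array([ 82,  38,  11,  11, 104], dtype=int32)), (array([268.18446602, 146.84466019]), array([113,  47,  11,  11, 103], dtype=int32))]
[(array([241.31506849, 211.05479452]), array([97,  7, 10,  9, 73], dtype=int32)), (array([213.98684211, 222.64473684]), array([69, 19, 11,  8, 76], dtype=int32)), (array([184.88095238, 233.96428571]), array([40, 30, 11,  9, 84], dtype=int32)), (array([154.57471264, 248.03448276]), array([ 9, 44, 12,  9, 87], dtype=int32))]
[0.5722 0.3197 0.0711] [0.5726 0.3204 0.069 ]
[0.5555 0.2517 0.0715] [0.5559 0.2522 0.069 ]
[0.5374 0.185  0.0675] [0.5373 0.1849 0.069 ]
[0.5202 0.1174 0.065 ] [0.5197 0.1171 0.069 ]
```

View pics/t_nest.png

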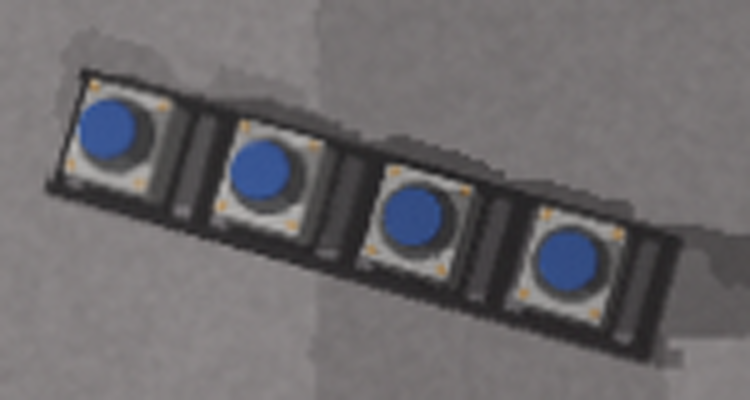

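View pics/t_tray.png

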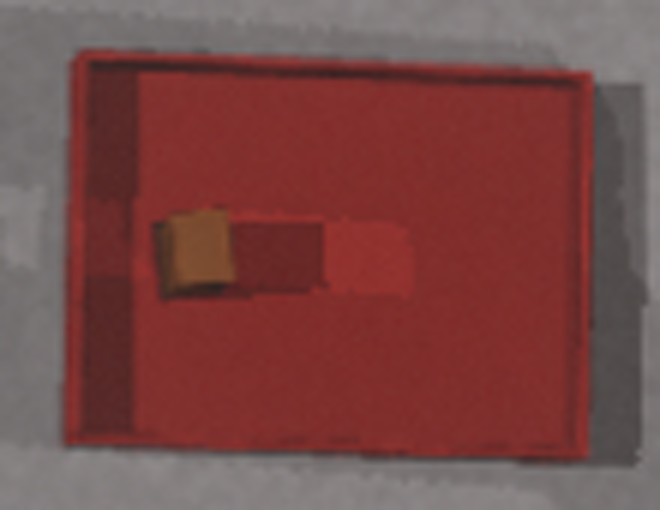

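```bash
cat >> h.py <<'E'
def rows(state,tgtxyz,Rt):
    R0=R.from_euler('xyz',state['tool_rot']); 
    return (R0.inv()*Rt).as_rotvec(), R0.inv().apply(np.array(tgtxyz)-state['position']), Rt.inv().apply(np.array(tgtxyz)-state['position'])
E
python3 - <<'E'
from h import *
from station import env
st=env.sense(); ct,cs=env.calibration('top'),env.calibration('side')
M=R.from_euler('xyz',st['tool_rot']).as_matrix(); print(M.round(4)); 
q=[(387.5,113.3),(473.7,117),(473,181.3),(385.8,179.2)]
Q=np.array([onz(ct,p,.025) for p in q]);print(Q.round(4),Q.mean(0).round(4))
print(np.linalg.norm(np.diff(Q,axis=0),axis=1), np.arctan2(*(Q[0]-Q[1])[[0,1]]),np.arctan2(*(Q[3]-Q[2])[[0,1]]))
# relay top center
print('relay',onz(ct,(375+203/6,105+245/6),.041))
P1=np.array([.5200,.1172]);P4=np.array([.5724,.32]);d=P4-P1;psi=np.arctan2(-d[0],d[1]);print('psi',psi)
for s in (1,-1):
    z=s*np.array([np.cos(psi),np.sin(psi),0]);x=np.array([0,0,-1.]);y=np.cross(z,x)
    Rt=R.from_matrix(np.c_[x,y,z]); print(s,rows(st,[P1[0],P1[1],.14],Rt))
E
```

```text
[[-3.000e-04  9.657e-01  2.598e-01]
 [ 1.700e-03  2.598e-01 -9.657e-01]
 [-1.000e+00  2.000e-04 -1.700e-03]]
[[ 0.6102 -0.1463  0.025 ]
 [ 0.6096 -0.3466  0.025 ]
 [ 0.4612 -0.3466  0.025 ]
 [ 0.4599 -0.1456  0.025 ]] [ 0.5352 -0.2463  0.025 ]
[0.20023179 0.14835446 0.20106277] 0.0031832184303084124 -0.006219032925249361
relay [ 0.53518686 -0.19357105  0.041     ]
psi -0.2528525161509647
1 (array([-1.05512792, -0.00143538, -0.00107331]), array([ 0.09160304,  0.53252975, -0.57731646]), array([0.09051793, 0.76498665, 0.17853649]))
-1 (array([ 2.08646388e+00, -1.23662988e-03,  1.65378360e-03]), array([ 0.09160304,  0.53252975, -0.57731646]), array([ 0.09051793, -0.76498665, -0.17853649]))
```

play_rows(deltas=[-0.132,0,0,0,0,0,1,-0.132,0,0,0,0,0,1,-0.132,0,0,0,0,0,1,-0.132,0,0,0,0,0,1,-0.132,0,0,0,0,0,1,-0.132,0,0,0,0,0,1,-0.132,0,0,0,0,0,1,-0.132,0,0,0,0,0,1])

```text
time_s: 0.9
position: [0.1558, -0.579, 0.2308]
tool_rot: [1.971, 1.57, 1.724]
contact_force: [-0.6, -0.9, -0.3]
gripper_width: 0.0001
```

play_rows(deltas=[0,0,0,0,0.044,0.0103,1,0,0,0,0,0.044,0.0103,1,0,0,0,0,0.044,0.0103,1,0,0,0,0,0.044,0.0103,1,0,0,0,0,0.044,0.0103,1,0,0,0,0,0.044,0.0103,1,0,0,0,0,0.044,0.0103,1,0,0,0,0,0.044,0.0103,1])

```text
time_s: 1.7
position: [0.3237, -0.2572, 0.2312]
tool_rot: [1.986, 1.57, 1.733]
contact_force: [0.9, 0.2, -1.0]
gripper_width: -0.0002
```

play_rows(deltas=[0,0,0,0,0.044,0.0103,1,0,0,0,0,0.044,0.0103,1,0,0,0,0,0.044,0.0103,1,0,0,0,0,0.044,0.0103,1,0,0,0,0,0.044,0.0103,1,0,0,0,0,0.044,0.0103,1,0,0,0,0,0.044,0.0103,1,0,0,0,0,0,0,1])

```text
time_s: 2.5
position: [0.4721, 0.0256, 0.2313]
tool_rot: [1.141, 1.568, 0.894]
contact_force: [-0.9, -0.6, -0.2]
gripper_width: -0.0001
```

Run:
```python
from h import *
from station import env
s=env.sense(); print({k:s[k] for k in ('time_s','position','tool_rot','contact_force','gripper_width','qpos')})
c=env.calibration('wrist');print(c);cv2.imwrite('pics/w1.png',env.get_image('wrist')[:,:,::-1])
```

```text
{'time_s': 2.5, 'position': array([0.472122  , 0.02562326, 0.23128676]), 'tool_rot': array([1.14142687, 1.56818506, 0.89448204]), 'contact_force': array([-0.88804572, -0.58286664, -0.23321116]), 'gripper_width': -7.693295560636821e-05, 'qpos': array([-0.0937614 ,  0.17370168,  1.7754096 ,  0.00234783,  1.19104571,
        0.15231468])}
{'K': array([[305.63802782,   0.        , 318.77949534],
       [  0.        , 305.63802782, 193.82600412],
       [  0.        ,   0.        ,   1.        ]]), 'k1': -0.019718451233666584, 'xyz': array([0.48983373, 0.09350565, 0.37408018]), 'orientation': array([ 2.86456757e+00, -1.06584755e-03, -2.47350238e-01])}
```

View pics/w1.png

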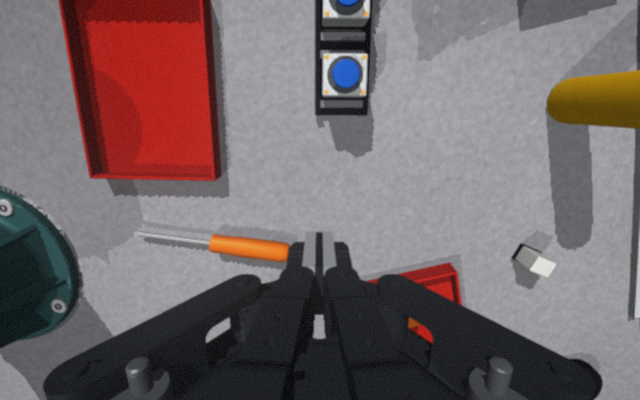

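The wrist view looks down the nest, with key 1 at (345,74) and key 2 near (347,3). I'll move over key 1 so more of the keys come into view.

Run:
```python
from h import *
from station import env
st=env.sense();psi=-.2528
z=np.array([np.cos(psi),np.sin(psi),0]);x=np.array([0,0,-1.]);Rt=R.from_matrix(np.c_[x,np.cross(z,x),z])
for t in ([.520,.1172,.15],):print(rows(st,t,Rt))
```

```text
(array([ 0.00553466, -0.00037393, -0.00030744]), array([0.08104051, 0.10294088, 0.02493206]), array([0.08101805, 0.10310212, 0.02433157]))
```

play_rows(deltas=[0.0055,0,0,0.015,0.026,0.006,1,0,0,0,0.015,0.026,0.006,1,0,0,0,0.015,0.026,0.006,1,0,0,0,0.015,0.025,0.006,1,0,0,0,0,0,0,1,0,0,0,0,0,0,1,0,0,0,0,0,0,1,0,0,0,0,0,0,1])

```text
time_s: 3.35
position: [0.5192, 0.1136, 0.172]
tool_rot: [-0.014, 1.57, -0.273]
contact_force: [-0.6, 0.3, 0.2]
gripper_width: 0.0
```

Run:
```python
from h import *
from station import env
s=env.sense(); print({k:s[k] for k in ('time_s','position','tool_rot','contact_force')})
c=env.calibration('wrist');im=env.get_image('wrist');cv2.imwrite('pics/w2.png',im[:,:,::-1]);print(c)
import pickle;pickle.dump(c,open('w2.pkl','wb'))
print(blue(im,(200,0,450,400)))
```

```text
{'time_s': 3.35, 'position': array([0.51919206, 0.11362439, 0.17197978]), 'tool_rot': array([-0.01436461,  1.57014979, -0.27315954]), 'contact_force': array([-0.57060153,  0.31482026,  0.24446159])}
{'K': array([[305.63802782,   0.        , 318.77949534],
       [  0.        , 305.63802782, 193.82600412],
       [  0.        ,   0.        ,   1.        ]]), 'k1': -0.019718451233666584, 'xyz': array([0.5378585 , 0.18164577, 0.31460094]), 'orientation': array([ 2.86222429e+00, -5.96503598e-04, -2.59194692e-01])}
[(array([319.815     ,   8.32666667]), array([102,   0,  37,  21, 600], dtype=int32)), (array([319.47183847, 101.77258236]), array([103,  84,  34,  36, 941], dtype=int32)), (array([320.1541502 , 188.26086957]), array([105, 173,  31,  31, 759], dtype=int32))]
```

View pics/w2.png

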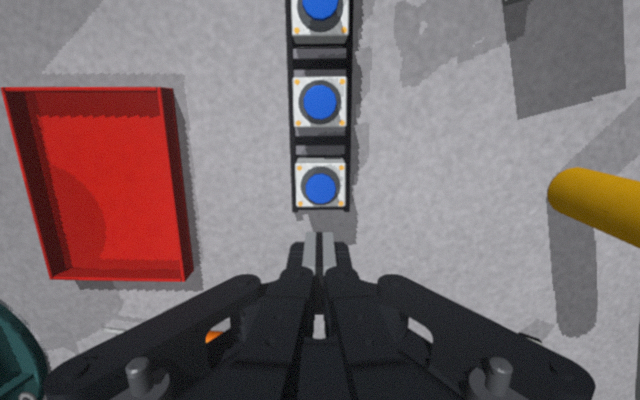

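Now I see keys 1 to 3 at (320,188), (319,102) and (320,8). I'll fuse all the views.

Run:
```python
from h import *
from station import env
import pickle
w2=pickle.load(open('w2.pkl','rb'))
w1=dict(w2,xyz=np.array([0.48983373,0.09350565,0.37408018]),orientation=np.array([2.86456757,-1.06584755e-03,-2.47350238e-01]))
ct,cs=env.calibration('top'),env.calibration('side')
i1=cv2.imread('pics/w1.png')[:,:,::-1].copy(); b=blue(i1,(300,0,400,120));print(b)
T=[(268.18,146.84),(237.19,137.96),(206.64,128.69),(176.01,120.39)]
S=[(241.32,211.05),(213.99,222.64),(184.88,233.96),(154.57,248.03)]
W=[(320.15,188.26),(319.47,101.77)]
for i in range(2):
    print(i+1,tri([ct,w2],[T[i],W[i]]).round(4),tri([ct,cs,w2],[T[i],S[i],W[i]]).round(4),[onz(w2,W[i],z).round(4) for z in (.066,.072)],onz(ct,T[i],.07).round(4))
k=[q[0] for q in b if q[1][1]>20][0]; print(tri([w1,w2],[k,W[0]]).round(4))
for i in range(4):print(i+1,tri([ct,cs],[T[i],S[i]]).round(4))
```

```text
[(array([347.2920354,   2.3539823]), array([ 37,   0,  22,   7, 113], dtype=int32)), (array([345.47239264,  73.23006135]), array([ 32,  59,  28,  30, 652], dtype=int32))]
1 [0.5212 0.1171 0.0644] [0.5211 0.117  0.0641] [array([0.5221, 0.1171, 0.066 ]), array([0.5225, 0.1186, 0.072 ])] [0.5196 0.117  0.07  ]
2 [0.5388 0.1854 0.0627] [0.5384 0.1848 0.0665] [array([0.5394, 0.1848, 0.066 ]), array([0.5394, 0.1847, 0.072 ])] [0.5371 0.1847 0.07  ]
[0.5221 0.1172 0.0663]
1 [0.5202 0.1174 0.065 ]
2 [0.5374 0.185  0.0675]
3 [0.5555 0.2517 0.0715]
4 [0.5722 0.3197 0.0711]
```

```bash
cat > go.py <<'E'
from h import *
from station import env
import sys
st=env.sense();psi=float(sys.argv[4]) if len(sys.argv)>4 else -.2528
z=np.array([np.cos(psi),np.sin(psi),0]);x=np.array([0,0,-1.]);Rt=R.from_matrix(np.c_[x,np.cross(z,x),z])
r,a,b=rows(st,[float(v) for v in sys.argv[1:4]],Rt);print(st['time_s'],'rot',r.round(4),'now-axes',a.round(4),'tgt-axes',b.round(4))
E
python3 go.py .521 .1175 .079
```

```text
3.4 rot [-0.0059  0.0008 -0.0002] now-axes [0.093  0.004  0.0006] tgt-axes [0.093  0.004  0.0007]
```

play_rows(deltas=[-0.006,0.0008,0,0.018,0.004,0.0007,1,0,0,0,0.025,0,0,1,0,0,0,0.025,0,0,1,0,0,0,0.015,0,0,1,0,0,0,0.007,0,0,1,0,0,0,0.003,0,0,1,0,0,0,0,0,0,1,0,0,0,0,0,0,1])

```text
time_s: 4.2
position: [0.5217, 0.1185, 0.0792]
tool_rot: [0.791, 1.57, 0.539]
contact_force: [0.4, -0.3, -0.2]
gripper_width: -0.0001
```

play_rows(deltas=[0,0,0,0.001,0,0,1,0,0,0,0.001,0,0,1,0,0,0,0.001,0,0,1,0,0,0,0.0007,0,0,1,0,0,0,0.0003,0,0,1,0,0,0,0.0003,0,0,1,0,0,0,0,0,0,1,0,0,0,0,0,0,1])

```text
time_s: 5.0
position: [0.521, 0.1185, 0.074]
tool_rot: [3.07, 1.57, 2.819]
contact_force: [0.8, -0.6, -0.3]
gripper_width: -0.0
```

play_rows(deltas=[0,0,0,0.0003,0,0,1,0,0,0,0.0003,0,0,1,0,0,0,0.0004,0,0,1,0,0,0,0,0,0,1,0,0,0,0,0,0,1,0,0,0,0,0,0,1,0,0,0,0,0,0,1,0,0,0,0,0,0,1])

```text
time_s: 5.8
position: [0.521, 0.1185, 0.073]
tool_rot: [3.024, 1.57, 2.772]
contact_force: [-0.7, 0.6, 0.1]
gripper_width: -0.0007
```

play_rows(deltas=[0,0,0,0.0003,0,0,1,0,0,0,0.0003,0,0,1,0,0,0,0.0004,0,0,1,0,0,0,0,0,0,1,0,0,0,0,0,0,1,0,0,0,0,0,0,1,0,0,0,0,0,0,1,0,0,0,0,0,0,1])

```text
time_s: 6.6
position: [0.521, 0.1185, 0.072]
tool_rot: [3.019, 1.57, 2.767]
contact_force: [0.9, -0.2, -0.7]
gripper_width: 0.0002
```

play_rows(deltas=[0,0,0,0.0003,0,0,1,0,0,0,0.0003,0,0,1,0,0,0,0.0004,0,0,1,0,0,0,0,0,0,1,0,0,0,0,0,0,1,0,0,0,0,0,0,1,0,0,0,0,0,0,1,0,0,0,0,0,0,1])

```text
time_s: 7.4
position: [0.521, 0.1186, 0.0711]
tool_rot: [2.985, 1.57, 2.733]
contact_force: [0.0, -1.5, 0.7]
gripper_width: 0.0
```

play_rows(deltas=[0,0,0,0.0003,0,0,1,0,0,0,0.0003,0,0,1,0,0,0,0.0004,0,0,1,0,0,0,0,0,0,1,0,0,0,0,0,0,1,0,0,0,0,0,0,1,0,0,0,0,0,0,1,0,0,0,0,0,0,1])

```text
time_s: 8.2
position: [0.521, 0.1185, 0.0701]
tool_rot: [3.028, 1.57, 2.776]
contact_force: [0.1, 0.4, 0.4]
gripper_width: 0.0002
```

play_rows(deltas=[0,0,0,0.0003,0,0,1,0,0,0,0.0003,0,0,1,0,0,0,0.0004,0,0,1,0,0,0,0,0,0,1,0,0,0,0,0,0,1,0,0,0,0,0,0,1,0,0,0,0,0,0,1,0,0,0,0,0,0,1])

```text
time_s: 9.0
position: [0.521, 0.1185, 0.069]
tool_rot: [3.009, 1.57, 2.757]
contact_force: [-0.2, 0.1, -1.0]
gripper_width: -0.0001
```

play_rows(deltas=[0,0,0,0.0003,0,0,1,0,0,0,0.0003,0,0,1,0,0,0,0.0004,0,0,1,0,0,0,0,0,0,1,0,0,0,0,0,0,1,0,0,0,0,0,0,1,0,0,0,0,0,0,1,0,0,0,0,0,0,1])

```text
time_s: 9.8
position: [0.5211, 0.1185, 0.0681]
tool_rot: [2.95, 1.57, 2.699]
contact_force: [-2.4, 0.3, 2.9]
gripper_width: -0.0001
```

play_rows(deltas=[0,0,0,0.0002,0,0,1,0,0,0,0.0002,0,0,1,0,0,0,0.0001,0,0,1,0,0,0,0,0,0,1,0,0,0,0,0,0,1,0,0,0,0,0,0,1,0,0,0,0,0,0,1,0,0,0,0,0,0,1])

```text
time_s: 10.6
position: [0.521, 0.1186, 0.0676]
tool_rot: [2.966, 1.57, 2.714]
contact_force: [-0.6, 0.5, 2.9]
gripper_width: 0.0003
```

play_rows(deltas=[0,0,0,0.0005,0,0,1,0,0,0,0.0005,0,0,1,0,0,0,0.0005,0,0,1,0,0,0,0.0005,0,0,1,0,0,0,0.0005,0,0,1,0,0,0,0.0005,0,0,1,0,0,0,0,0,0,1,0,0,0,0,0,0,1])

```text
time_s: 11.4
position: [0.5209, 0.1185, 0.0645]
tool_rot: [3.115, 1.57, 2.863]
contact_force: [-0.5, 0.0, -0.7]
gripper_width: -0.0001
```

```bash
python3 go.py .5385 .1855 .083
python3 - <<'E'
from station import env
import cv2
s=env.sense();print(s['position'],s['contact_force'])
cv2.imwrite('pics/s3.png',cv2.resize(env.get_image('side')[180:300,120:290,::-1],None,fx=4,fy=4))
s=env.sense();print(s['position'],s['contact_force'])
E
```

```text
11.4 rot [ 0.0013 -0.001  -0.    ] now-axes [-0.0185  0.0692  0.0004] tgt-axes [-0.0185  0.0692  0.0003]
[0.52089328 0.11852866 0.064456  ] [-0.48824516  0.03226788 -0.72638229]
[0.52092827 0.11853772 0.06449893] [ 0.07263973 -0.23056993  0.43961142]
```

View pics/s3.png

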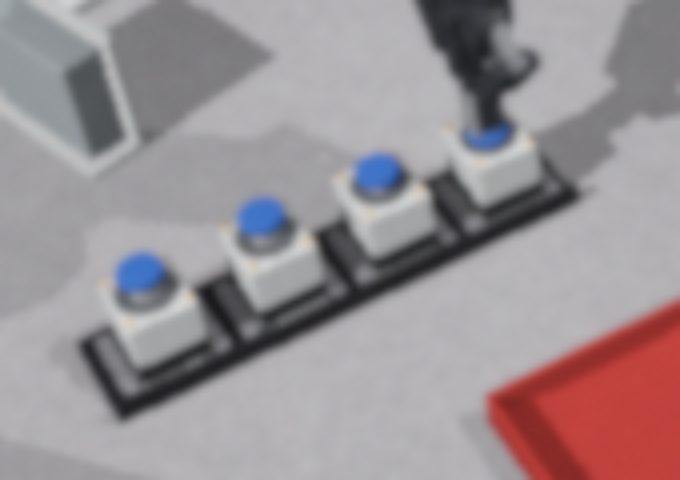

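Key 1 clicked in at a gentle 2.9 N or so, so it is sound. The side view shows its cap at (487,135) lower than the others. Next is key 2.

play_rows(deltas=[0,0,0,-0.01,0,0,1,0,0,0,-0.008,0,0,1,0,-0.001,0,0,0.023,0,1,0,0,0,0,0.023,0.0004,1,0,0,0,0,0.0232,0,1,0,0,0,0.005,0,0,1,0,0,0,0.002,0,0,1,0,0,0,0,0,0,1])

```text
time_s: 12.25
position: [0.5378, 0.1847, 0.0753]
tool_rot: [-2.42, 1.57, -2.672]
contact_force: [-0.3, -0.1, 0.3]
gripper_width: 0.0001
```

play_rows(deltas=[0,0,0,0.0005,0,0,1,0,0,0,0.0005,0,0,1,0,0,0,0.0005,0,0,1,0,0,0,0,0,0,1,0,0,0,0,0,0,1,0,0,0,0,0,0,1,0,0,0,0,0,0,1,0,0,0,0,0,0,1])

```text
time_s: 13.05
position: [0.5386, 0.1855, 0.074]
tool_rot: [0.568, 1.571, 0.316]
contact_force: [0.3, 0.1, 0.1]
gripper_width: 0.0001
```

play_rows(deltas=[0,0,0,0.0003,0,0,1,0,0,0,0.0003,0,0,1,0,0,0,0.0004,0,0,1,0,0,0,0,0,0,1,0,0,0,0,0,0,1,0,0,0,0,0,0,1,0,0,0,0,0,0,1,0,0,0,0,0,0,1])

```text
time_s: 13.85
position: [0.5386, 0.1855, 0.0731]
tool_rot: [0.492, 1.571, 0.241]
contact_force: [0.3, 0.7, -0.1]
gripper_width: 0.0001
```

play_rows(deltas=[0,0,0,0.0003,0,0,1,0,0,0,0.0003,0,0,1,0,0,0,0.0004,0,0,1,0,0,0,0,0,0,1,0,0,0,0,0,0,1,0,0,0,0,0,0,1,0,0,0,0,0,0,1,0,0,0,0,0,0,1])

```text
time_s: 14.65
position: [0.5386, 0.1855, 0.0721]
tool_rot: [0.553, 1.571, 0.301]
contact_force: [-0.2, -0.7, -0.0]
gripper_width: -0.0001
```

play_rows(deltas=[0,0,0,0.0003,0,0,1,0,0,0,0.0003,0,0,1,0,0,0,0.0004,0,0,1,0,0,0,0,0,0,1,0,0,0,0,0,0,1,0,0,0,0,0,0,1,0,0,0,0,0,0,1,0,0,0,0,0,0,1])

```text
time_s: 15.45
position: [0.5386, 0.1855, 0.071]
tool_rot: [0.544, 1.571, 0.292]
contact_force: [-0.8, -0.4, -0.7]
gripper_width: 0.0001
```

play_rows(deltas=[0,0,0,0.0003,0,0,1,0,0,0,0.0003,0,0,1,0,0,0,0.0004,0,0,1,0,0,0,0,0,0,1,0,0,0,0,0,0,1,0,0,0,0,0,0,1,0,0,0,0,0,0,1,0,0,0,0,0,0,1])

```text
time_s: 16.25
position: [0.5387, 0.1855, 0.0701]
tool_rot: [0.532, 1.57, 0.28]
contact_force: [-1.5, -0.8, 3.9]
gripper_width: -0.0003
```

play_rows(deltas=[0,0,0,0.0002,0,0,1,0,0,0,0.0002,0,0,1,0,0,0,0.0001,0,0,1,0,0,0,0,0,0,1,0,0,0,0,0,0,1,0,0,0,0,0,0,1,0,0,0,0,0,0,1,0,0,0,0,0,0,1])

```text
time_s: 17.05
position: [0.5387, 0.1855, 0.0696]
tool_rot: [0.529, 1.57, 0.278]
contact_force: [-0.9, -0.7, 3.6]
gripper_width: 0.0001
```

Key 2 is sound (about 4 N). Pressing it through.

play_rows(deltas=[0,0,0,0.0005,0,0,1,0,0,0,0.0005,0,0,1,0,0,0,0.0005,0,0,1,0,0,0,0.0005,0,0,1,0,0,0,0.0005,0,0,1,0,0,0,0.0005,0,0,1,0,0,0,0,0,0,1,0,0,0,0,0,0,1])

```text
time_s: 17.85
position: [0.5385, 0.1854, 0.0664]
tool_rot: [-2.925, 1.571, 3.107]
contact_force: [0.7, -0.3, -0.4]
gripper_width: 0.0
```

```bash
python3 go.py .556 .2525 .085
```

```text
17.85 rot [ 0.0013 -0.      0.    ] now-axes [-0.0186  0.0693  0.0002] tgt-axes [-0.0186  0.0693  0.0002]
```

play_rows(deltas=[0,0,0,-0.01,0,0,1,0,0,0,-0.0086,0,0,1,0,0,0,0,0.023,0,1,0,0,0,0,0.023,0.0002,1,0,0,0,0,0.0233,0,1,0,0,0,0.005,0,0,1,0,0,0,0.003,0,0,1,0,0,0,0,0,0,1])

```text
time_s: 18.65
position: [0.5551, 0.2516, 0.0767]
tool_rot: [-2.377, 1.569, -2.628]
contact_force: [0.7, 0.2, -1.1]
gripper_width: 0.0001
```

play_rows(deltas=[0,0,0,0.0003,0,0,1,0,0,0,0.0003,0,0,1,0,0,0,0.0004,0,0,1,0,0,0,0,0,0,1,0,0,0,0,0,0,1,0,0,0,0,0,0,1,0,0,0,0,0,0,1,0,0,0,0,0,0,1])

```text
time_s: 19.45
position: [0.5561, 0.2526, 0.0762]
tool_rot: [0.54, 1.571, 0.288]
contact_force: [-0.3, -0.3, -0.4]
gripper_width: -0.0
```

play_rows(deltas=[0,0,0,0.0003,0,0,1,0,0,0,0.0003,0,0,1,0,0,0,0.0004,0,0,1,0,0,0,0,0,0,1,0,0,0,0,0,0,1,0,0,0,0,0,0,1,0,0,0,0,0,0,1,0,0,0,0,0,0,1])

```text
time_s: 20.25
position: [0.5561, 0.2525, 0.0752]
tool_rot: [0.455, 1.571, 0.204]
contact_force: [0.3, 0.7, -0.4]
gripper_width: 0.0003
```

play_rows(deltas=[0,0,0,0.0003,0,0,1,0,0,0,0.0003,0,0,1,0,0,0,0.0004,0,0,1,0,0,0,0,0,0,1,0,0,0,0,0,0,1,0,0,0,0,0,0,1,0,0,0,0,0,0,1,0,0,0,0,0,0,1])

```text
time_s: 21.05
position: [0.5562, 0.2526, 0.0747]
tool_rot: [0.529, 1.57, 0.277]
contact_force: [-0.9, -0.6, 5.3]
gripper_width: -0.0005
```

play_rows(deltas=[0,0,0,0.0002,0,0,1,0,0,0,0.0002,0,0,1,0,0,0,0.0001,0,0,1,0,0,0,0,0,0,1,0,0,0,0,0,0,1,0,0,0,0,0,0,1,0,0,0,0,0,0,1,0,0,0,0,0,0,1])

```text
time_s: 21.85
position: [0.5563, 0.2526, 0.0746]
tool_rot: [0.493, 1.57, 0.241]
contact_force: [-1.9, -1.2, 8.3]
gripper_width: 0.0001
```

play_rows(deltas=[0,0,0,0.0002,0,0,1,0,0,0,0.0002,0,0,1,0,0,0,0.0001,0,0,1,0,0,0,0,0,0,1,0,0,0,0,0,0,1,0,0,0,0,0,0,1,0,0,0,0,0,0,1,0,0,0,0,0,0,1])

```text
time_s: 22.65
position: [0.5563, 0.2526, 0.074]
tool_rot: [0.45, 1.57, 0.199]
contact_force: [-2.1, -0.9, 7.3]
gripper_width: 0.0001
```

play_rows(deltas=[0,0,0,0.0004,0,0,1,0,0,0,0.0004,0,0,1,0,0,0,0.0004,0,0,1,0,0,0,0.0004,0,0,1,0,0,0,0.0004,0,0,1,0,0,0,0.0004,0,0,1,0,0,0,0,0,0,1,0,0,0,0,0,0,1])

```text
time_s: 23.45
position: [0.556, 0.2525, 0.0706]
tool_rot: [-2.458, 1.571, -2.709]
contact_force: [-0.6, 0.6, -0.5]
gripper_width: -0.0001
```

```bash
python3 go.py .573 .32 .085
```

```text
23.45 rot [ 0.0013 -0.0001  0.    ] now-axes [-0.0144  0.0696 -0.0003] tgt-axes [-0.0144  0.0696 -0.0004]
```

Key 3 is stiff (8.3 N peak reading, with the arm yielding) and has clicked in. Next is key 4.

play_rows(deltas=[0,0,0,-0.008,0,0,1,0,0,0,-0.0064,0,0,1,0,0,0,0,0.023,0,1,0,0,0,0,0.023,-0.0003,1,0,0,0,0,0.0236,0,1,0,0,0,0.005,0,0,1,0,0,0,0.003,0,0,1,0,0,0,0,0,0,1])

```text
time_s: 24.25
position: [0.5721, 0.319, 0.0766]
tool_rot: [-2.309, 1.569, -2.561]
contact_force: [-0.9, -1.2, -0.3]
gripper_width: 0.0003
```

play_rows(deltas=[0,0,0,0.0003,0,0,1,0,0,0,0.0003,0,0,1,0,0,0,0.0004,0,0,1,0,0,0,0,0,0,1,0,0,0,0,0,0,1,0,0,0,0,0,0,1,0,0,0,0,0,0,1,0,0,0,0,0,0,1])

```text
time_s: 25.05
position: [0.5731, 0.3201, 0.0761]
tool_rot: [0.53, 1.571, 0.279]
contact_force: [0.7, -0.4, -0.0]
gripper_width: -0.0002
```

play_rows(deltas=[0,0,0,0.0003,0,0,1,0,0,0,0.0003,0,0,1,0,0,0,0.0004,0,0,1,0,0,0,0,0,0,1,0,0,0,0,0,0,1,0,0,0,0,0,0,1,0,0,0,0,0,0,1,0,0,0,0,0,0,1])

```text
time_s: 25.85
position: [0.5731, 0.32, 0.0752]
tool_rot: [0.682, 1.571, 0.431]
contact_force: [-0.0, 0.4, 0.5]
gripper_width: 0.0001
```

play_rows(deltas=[0,0,0,0.0003,0,0,1,0,0,0,0.0003,0,0,1,0,0,0,0.0004,0,0,1,0,0,0,0,0,0,1,0,0,0,0,0,0,1,0,0,0,0,0,0,1,0,0,0,0,0,0,1,0,0,0,0,0,0,1])

```text
time_s: 26.65
position: [0.5731, 0.32, 0.0742]
tool_rot: [0.503, 1.57, 0.251]
contact_force: [-0.3, -0.6, 4.2]
gripper_width: -0.0003
```

play_rows(deltas=[0,0,0,0.0002,0,0,1,0,0,0,0.0002,0,0,1,0,0,0,0.0001,0,0,1,0,0,0,0,0,0,1,0,0,0,0,0,0,1,0,0,0,0,0,0,1,0,0,0,0,0,0,1,0,0,0,0,0,0,1])

```text
time_s: 27.45
position: [0.5731, 0.32, 0.0737]
tool_rot: [0.553, 1.57, 0.302]
contact_force: [-0.8, -0.2, 2.8]
gripper_width: -0.0001
```

Key 4 is sound (about 4 N). Pressing it through.

play_rows(deltas=[0,0,0,0.0005,0,0,1,0,0,0,0.0005,0,0,1,0,0,0,0.0005,0,0,1,0,0,0,0.0005,0,0,1,0,0,0,0.0005,0,0,1,0,0,0,0.0005,0,0,1,0,0,0,0,0,0,1,0,0,0,0,0,0,1])

```text
time_s: 28.25
position: [0.573, 0.32, 0.0706]
tool_rot: [1.169, 1.571, 0.918]
contact_force: [0.1, 0.8, -1.0]
gripper_width: 0.0001
```

```bash
python3 go.py .556 .2525 .14
```

```text
28.25 rot [ 0.0013  0.     -0.    ] now-axes [-0.0694 -0.0696  0.0003] tgt-axes [-0.0694 -0.0696  0.0004]
```

play_rows(deltas=[0,0,0,-0.025,0,0,1,0,0,0,-0.035,0,0,1,0,0,0,-0.03,0,0,1,0,0,0,-0.01,-0.035,0,-1,0,0,0,0,-0.035,0,-1,0,0,0,0,-0.035,0,-1,0,0,0,0,-0.034,0,-1,0,0,0,0,0,0,-1])

```text
time_s: 29.05
position: [0.5367, 0.182, 0.1706]
tool_rot: [-2.111, 1.568, -2.366]
contact_force: [0.2, 0.0, -1.5]
gripper_width: 0.0726
```

play_rows(deltas=[0,0,0,0,0,0,-1,0,0,0,0,0,0,-1,0,0,0,0,0,0,-1,0,0,0,0,0,0,-1,0,0,0,0,0,0,-1,0,0,0,0,0,0,-1,0,0,0,0,0,0,-1,0,0,0,0,0,0,-1])

```text
time_s: 29.85
position: [0.5385, 0.1855, 0.1706]
tool_rot: [0.715, 1.571, 0.464]
contact_force: [-0.6, 0.3, 0.2]
gripper_width: 0.0854
```

Run:
```python
from h import *
from station import env
s=env.sense(); print({k:s[k] for k in ('time_s','position','gripper_width')})
c=env.calibration('wrist');im=env.get_image('wrist');cv2.imwrite('pics/w4.png',im[:,:,::-1])
import pickle;pickle.dump(c,open('w4.pkl','wb'))
t=env.get_image('top');cv2.imwrite('pics/t4.png',t[:,:,::-1])
cv2.imwrite('pics/w4c.png',cv2.resize(im[0:240,220:420,::-1],None,fx=2.5,fy=2.5,interpolation=cv2.INTER_CUBIC))
print(blue(im,(200,0,450,300)))
```

```text
{'time_s': 29.85, 'position': array([0.53845924, 0.18546854, 0.17063247]), 'gripper_width': 0.0853834545240161}
[(array([319.37313433,  12.19977038]), array([102,   0,  36,  29, 871], dtype=int32)), (array([320.14115092, 108.49728556]), array([104,  91,  33,  36, 921], dtype=int32)), (array([319.26621622, 192.98918919]), array([104, 178,  31,  31, 740], dtype=int32)), (array([319.3257329 , 265.04723127]), array([106, 251,  28,  28, 614], dtype=int32))]
```

View pics/w4c.png

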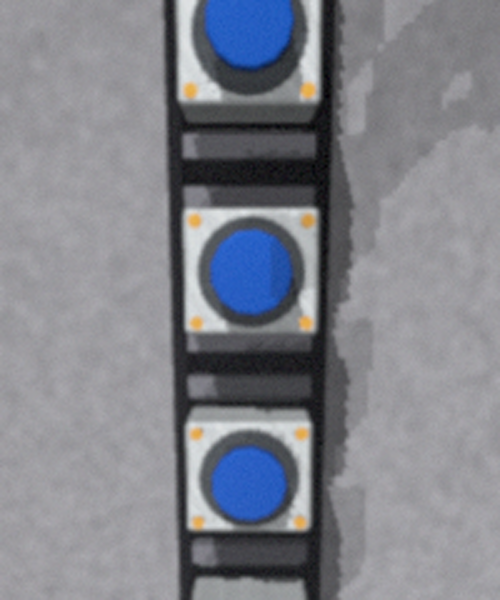

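View pics/t4.png

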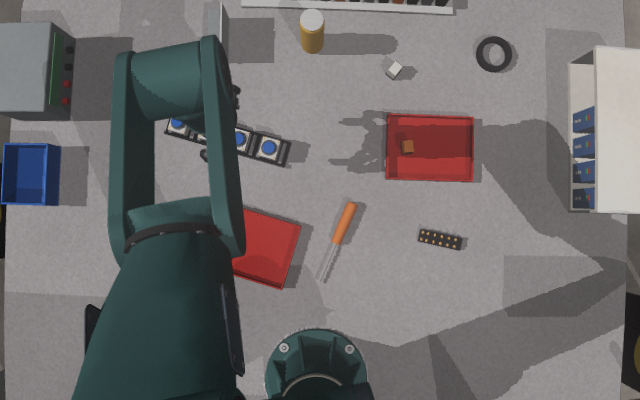

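```bash
python3 - <<'E'
from h import *
import pickle
w=pickle.load(open('w4.pkl','rb'))
print(onz(w,(320.14,108.5),.0695).round(4))
q=[(183,207),(318,207),(318,333),(185,333)]
Q=np.array([onz(w,(a/2.5+220,b/2.5),.056) for a,b in q]);print(Q.round(4),Q.mean(0).round(4))
d=Q[2]-Q[3];print(np.arctan2(d[1],d[0]));d=Q[1]-Q[0];print(np.arctan2(d[1],d[0]))
# dots
q=[(195,221),(307,220),(306,323),(196,323)]
Q=np.array([onz(w,(a/2.5+220,b/2.5),.056) for a,b in q]);print(Q.mean(0).round(4))
E
python3 go.py .5565 .2525 .022
```

```text
[0.5573 0.2517 0.0695]
[[0.5415 0.2761 0.056 ]
 [0.5831 0.2654 0.056 ]
 [0.5742 0.2269 0.056 ]
 [0.5314 0.2379 0.056 ]] [0.5575 0.2516 0.056 ]
-0.2517609044302262
-0.2517308712741006
[0.5574 0.2512 0.056 ]
29.95 rot [ 0.0013  0.0001 -0.0001] now-axes [0.1486 0.0695 0.0008] tgt-axes [0.1486 0.0695 0.0007]
```

play_rows(deltas=[0,0,0,0,0.023,0.0005,-1,0,0,0,0,0.023,0.0004,-1,0,0,0,0,0.023,0.0004,-1,0,0,0,0.02,0,0,-1,0,0,0,0.02,0,0,-1,0,0,0,0.02,0,0,-1,0,0,0,0.01,0,0,-1,0,0,0,0,0,0,-1])

```text
time_s: 30.75
position: [0.5558, 0.2515, 0.0992]
tool_rot: [-2.575, 1.568, -2.827]
contact_force: [-0.2, -0.5, 0.0]
gripper_width: 0.0853
```

play_rows(deltas=[0,0,0,0.015,0,0,-1,0,0,0,0.02,0,0,-1,0,0,0,0.02,0,0,-1,0,0,0,0.012,0,0,-1,0,0,0,0.007,0,0,-1,0,0,0,0.0046,0,0,-1,0,0,0,0,0,0,-1,0,0,0,0,0,0,-1])

```text
time_s: 31.55
position: [0.5574, 0.2521, 0.0227]
tool_rot: [0.567, 1.57, 0.316]
contact_force: [0.5, -0.5, 0.1]
gripper_width: 0.0852
```

```bash
python3 go.py .557 .252 .022;python3 - <<'E'
from station import env
import cv2
s=env.sense();print(s['position'],s['contact_force'])
cv2.imwrite('pics/w5.png',env.get_image('wrist')[:,:,::-1])
E
```

```text
31.55 rot [ 0.0013  0.001  -0.0007] now-axes [ 0.0007 -0.0002 -0.0004] tgt-axes [ 0.0007 -0.0002 -0.0004]
[0.55742712 0.25208613 0.02269785] [ 0.50923083 -0.49986604  0.06610853]
```

View pics/w5.png

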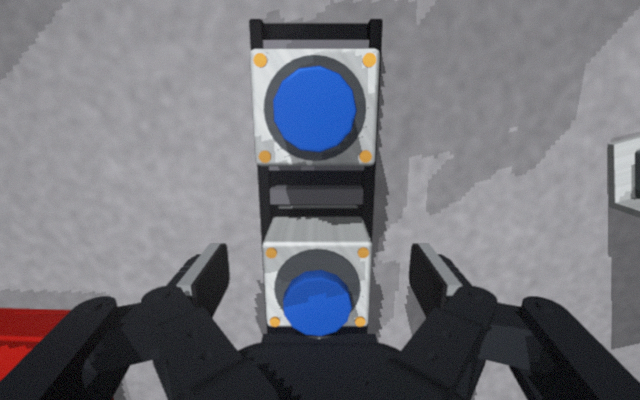

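The open jaws straddle unit 3, whose key is at (317,300), with clearance on both sides. Closing on it.

play_rows(deltas=[0,0,0,0,0,0,-0.6,0,0,0,0,0,0,-0.4,0,0,0,0,0,0,-0.2,0,0,0,0,0,0,-0.1,0,0,0,0,0,0,0.0,0,0,0,0,0,0,0.1,0,0,0,0,0,0,0.5,0,0,0,0,0,0,1])

```text
time_s: 32.4
position: [0.557, 0.252, 0.0224]
tool_rot: [0.673, 1.57, 0.421]
contact_force: [-1.7, 1.1, 6.2]
gripper_width: 0.0434
```

play_rows(deltas=[0,0,0,0,0,0,1,0,0,0,0,0,0,1,0,0,0,0,0,0,1,0,0,0,-0.001,0,0,1,0,0,0,-0.002,0,0,1,0,0,0,-0.003,0,0,1,0,0,0,-0.004,0,0,1,0,0,0,0,0,0,1])

```text
time_s: 33.2
position: [0.5573, 0.252, 0.0326]
tool_rot: [0.546, 1.57, 0.295]
contact_force: [0.6, 0.1, -2.2]
gripper_width: 0.0433
```

Run:
```python
from station import env
import cv2
s=env.sense();print(s['position'],s['contact_force'],s['torque'])
cv2.imwrite('pics/w6.png',env.get_image('wrist')[:,:,::-1])
```

```text
[0.55733329 0.252003   0.03258513] [ 0.56015026  0.06753264 -2.21188877] [-0.00732011 -0.04987982  0.05023914]
```

View pics/w6.png

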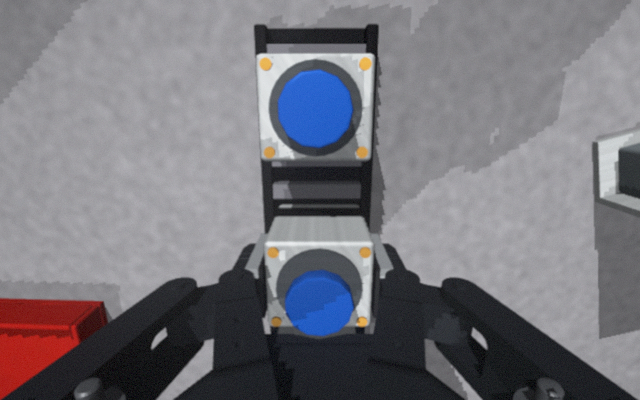

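Gripped at 43.4 mm with unit 3 clear of its pocket. Lifting it high and carrying it to the tray.

play_rows(deltas=[0,0,0,-0.008,0,0,1,0,0,0,-0.015,0,0,1,0,0,0,-0.022,0,0,1,0,0,0,-0.025,0,0,1,0,0,0,-0.025,0,0,1,0,0,0,-0.015,0,0,1,0,0,0,-0.008,0,0,1,0,0,0,0,0,0,1])

```text
time_s: 34.05
position: [0.5578, 0.2522, 0.152]
tool_rot: [0.561, 1.567, 0.31]
contact_force: [0.6, -0.2, -1.9]
gripper_width: 0.0431
```

```bash
python3 go.py .535 -.296 .12
```

```text
34.05 rot [ 0.0013  0.0029 -0.0018] now-axes [ 0.0314 -0.5367  0.1142] tgt-axes [ 0.032  -0.5365  0.115 ]
```

play_rows(deltas=[0,0,0,0,-0.0147,0.0031,1,0,0,0,0,-0.0244,0.0052,1,0,0,0,0,-0.0342,0.0073,1,0,0,0,0,-0.0391,0.0084,1,0,0,0,0,-0.041,0.0088,1,0,0,0,0,-0.041,0.0088,1,0,0,0,0,-0.041,0.0088,1,0,0,0,0,-0.041,0.0088,1])

```text
time_s: 34.85
position: [0.5437, -0.0327, 0.1489]
tool_rot: [-2.974, 1.568, 3.058]
contact_force: [0.7, 0.4, -2.0]
gripper_width: 0.0431
```

play_rows(deltas=[0,0,0,0,-0.041,0.0088,1,0,0,0,0,-0.041,0.0088,1,0,0,0,0,-0.041,0.0088,1,0,0,0,0,-0.041,0.0088,1,0,0,0,0,-0.0371,0.008,1,0,0,0,0,-0.0293,0.0063,1,0,0,0,0,-0.0195,0.0042,1,0,0,0,0,-0.0098,0.0021,1])

```text
time_s: 35.65
position: [0.5338, -0.2976, 0.1491]
tool_rot: [2.844, 1.569, 2.59]
contact_force: [0.4, 0.0, -1.8]
gripper_width: 0.0432
```

play_rows(deltas=[0,0,0,0,0,0,1,0,0,0,0,0,0,1,0,0,0,0,0,0,1,0,0,0,0,0,0,1,0,0,0,0,0,0,1,0,0,0,0,0,0,1,0,0,0,0,0,0,1,0,0,0,0,0,0,1])

```text
time_s: 36.45
position: [0.5349, -0.2959, 0.15]
tool_rot: [0.474, 1.571, 0.222]
contact_force: [-0.7, -0.4, -3.1]
gripper_width: 0.0432
```

```bash
python3 go.py .535 -.296 .03
python3 - <<'E'
from h import *
from station import env
cv2.imwrite('pics/t7.png',cv2.resize(env.get_image('top')[80:220,350:510,::-1],None,fx=4,fy=4))
cv2.imwrite('pics/w7.png',env.get_image('wrist')[:,:,::-1])
E
```

```text
36.45 rot [ 0.0014  0.0002 -0.0001] now-axes [ 1.2e-01 -1.0e-04  1.0e-04] tgt-axes [ 1.2e-01 -1.0e-04  1.0e-04]
```

View pics/w7.png

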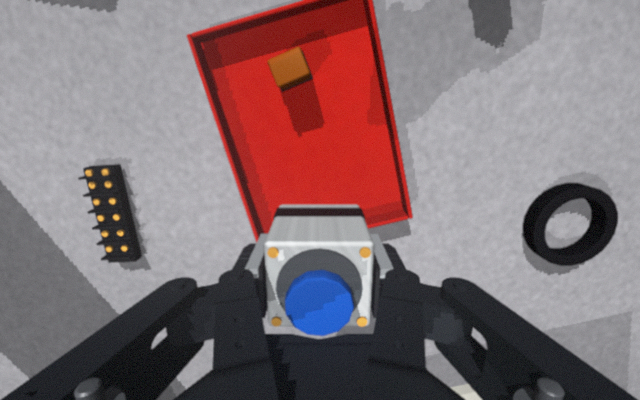

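View pics/t7.png

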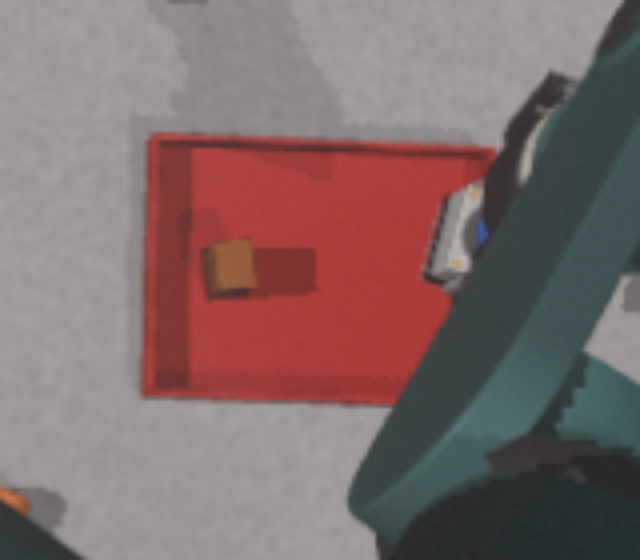

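Run:
```python
from h import *
from station import env
c=env.calibration('wrist')
for p in [(410,216),(190,36)]: print(onz(c,p,.025).round(4))
```

```text
[ 0.611  -0.3442  0.025 ]
[ 0.467  -0.1494  0.025 ]
```

play_rows(deltas=[0,0,0,0.01,0,0,1,0,0,0,0.02,0,0,1,0,0,0,0.025,0,0,1,0,0,0,0.025,0,0,1,0,0,0,0.02,0,0,1,0,0,0,0.013,0,0,1,0,0,0,0.007,0,0,1,0,0,0,0,0,0,1])

```text
time_s: 37.35
position: [0.5344, -0.2956, 0.0291]
tool_rot: [2.666, 1.569, 2.415]
contact_force: [-0.0, 0.2, -2.5]
gripper_width: 0.0431
```

play_rows(deltas=[0,0,0,0.002,0,0,1,0,0,0,0.002,0,0,1,0,0,0,0.001,0,0,1,0,0,0,0.001,0,0,1,0,0,0,0.001,0,0,1,0,0,0,0,0,0,1,0,0,0,0,0,0,1,0,0,0,0,0,0,1])

```text
time_s: 38.15
position: [0.5349, -0.2959, 0.0231]
tool_rot: [0.482, 1.571, 0.23]
contact_force: [-0.1, -0.4, -2.6]
gripper_width: 0.0434
```

play_rows(deltas=[0,0,0,0.0005,0,0,1,0,0,0,0.0005,0,0,1,0,0,0,0.0005,0,0,1,0,0,0,0,0,0,1,0,0,0,0,0,0,1,0,0,0,0,0,0,1,0,0,0,0,0,0,1,0,0,0,0,0,0,1])

```text
time_s: 38.95
position: [0.5349, -0.296, 0.0215]
tool_rot: [0.485, 1.571, 0.233]
contact_force: [-0.5, -0.0, -2.2]
gripper_width: 0.0429
```

play_rows(deltas=[0,0,0,0.0003,0,0,1,0,0,0,0.0003,0,0,1,0,0,0,0.0002,0,0,1,0,0,0,0,0,0,1,0,0,0,0,0,0,1,0,0,0,0,0,0,1,0,0,0,0,0,0,1,0,0,0,0,0,0,1])

```text
time_s: 39.75
position: [0.5349, -0.2959, 0.0207]
tool_rot: [0.56, 1.571, 0.309]
contact_force: [0.6, 0.7, -1.8]
gripper_width: 0.0433
```

play_rows(deltas=[0,0,0,0.0003,0,0,1,0,0,0,0.0003,0,0,1,0,0,0,0.0002,0,0,1,0,0,0,0,0,0,1,0,0,0,0,0,0,1,0,0,0,0,0,0,1,0,0,0,0,0,0,1,0,0,0,0,0,0,1])

```text
time_s: 40.55
position: [0.5349, -0.296, 0.0204]
tool_rot: [-0.013, 1.57, -0.265]
contact_force: [-1.9, 1.8, 5.4]
gripper_width: 0.0431
```

The unit is on the tray floor: the force went from -1.8 to +5.4 N. Opening gradually, then rising.

play_rows(deltas=[0,0,0,0,0,0,0.1,0,0,0,0,0,0,-0.05,0,0,0,0,0,0,-0.15,0,0,0,0,0,0,-0.3,0,0,0,0,0,0,-0.5,0,0,0,0,0,0,-0.7,0,0,0,0,0,0,-0.8,0,0,0,0,0,0,-0.8])

```text
time_s: 41.35
position: [0.5349, -0.296, 0.0199]
tool_rot: [0.732, 1.571, 0.481]
contact_force: [-0.5, -0.5, -0.2]
gripper_width: 0.0769
```

Run:
```python
from h import *
from station import env
cv2.imwrite('pics/w8.png',env.get_image('wrist')[:,:,::-1])
```

```text
(no output)
```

View pics/w8.png

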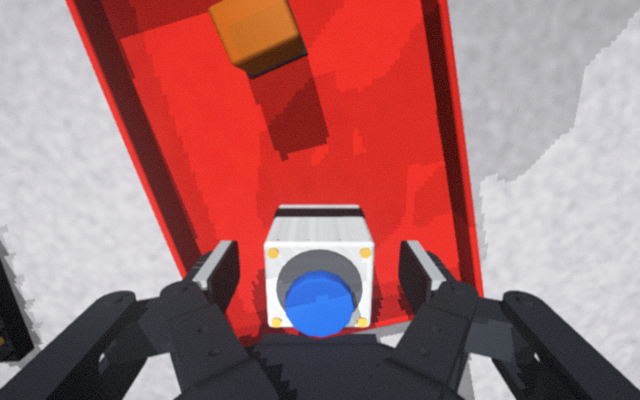

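The unit stands upright and free, with the pads clear on both sides. Retreating upward and then back (-y).

play_rows(deltas=[0,0,0,-0.01,0,0,-0.8,0,0,0,-0.02,0,0,-0.8,0,0,0,-0.03,0,0,-0.8,0,0,0,-0.04,0,0,-0.8,0,0,0,-0.04,0,0,-0.8,0,0,0,-0.04,0,0,-0.8,0,0,0,-0.02,0,0,-0.8,0,0,0,0,0,0,-0.8])

```text
time_s: 42.2
position: [0.5369, -0.2974, 0.2247]
tool_rot: [-0.349, 1.563, -0.601]
contact_force: [-0.3, -0.4, -0.2]
gripper_width: 0.0766
```

play_rows(deltas=[0,0,0,0,-0.02,-0.01,-0.8,0,0,0,0,-0.03,-0.015,-0.8,0,0,0,0,-0.03,-0.015,-0.8,0,0,0,0,-0.03,-0.015,-0.8,0,0,0,0,-0.03,-0.015,-0.8,0,0,0,0,-0.015,-0.007,-0.8,0,0,0,0,0,0,-0.8,0,0,0,0,0,0,-0.8])

```text
time_s: 43.0
position: [0.4217, -0.4262, 0.2193]
tool_rot: [1.814, 1.569, 1.562]
contact_force: [-0.1, 0.0, 0.6]
gripper_width: 0.0768
```

Run:
```python
from h import *
from station import env
s=env.sense();print(s['time_s'],s['position'],s['contact_force'])
cv2.imwrite('pics/t9.png',env.get_image('top')[:,:,::-1])
cv2.imwrite('pics/s9.png',cv2.resize(env.get_image('side')[110:300,120:400,::-1],None,fx=2.8,fy=2.8))
cv2.imwrite('pics/w9.png',env.get_image('wrist')[:,:,::-1])
```

```text
43.0 [ 0.42174409 -0.42618425  0.21929266] [-0.11609803  0.01337766  0.56268477]
```

View pics/t9.png

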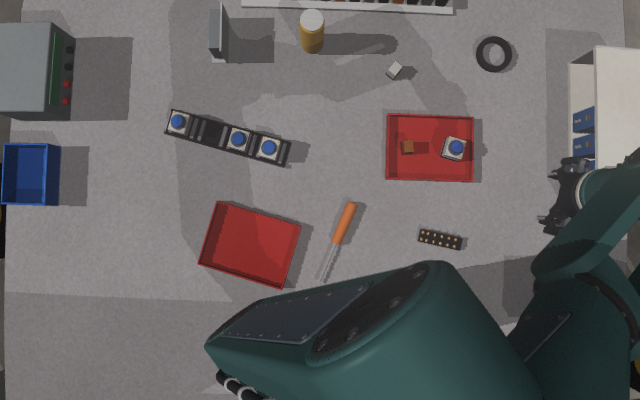

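View pics/s9.png

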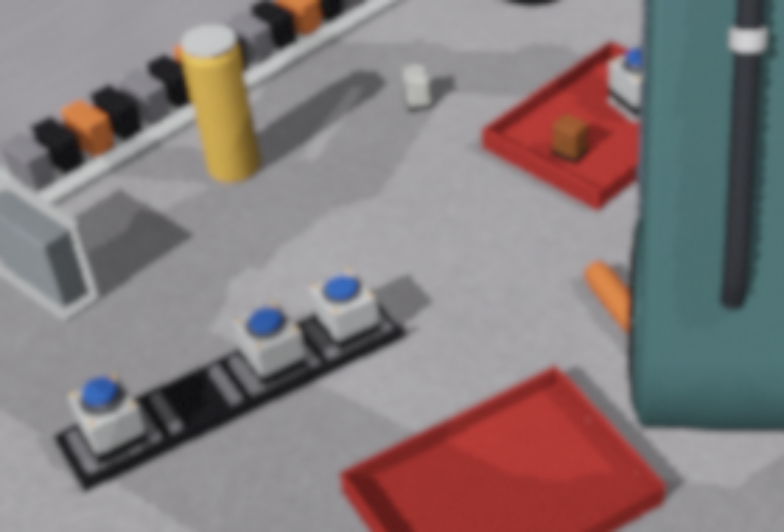

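View pics/w9.png

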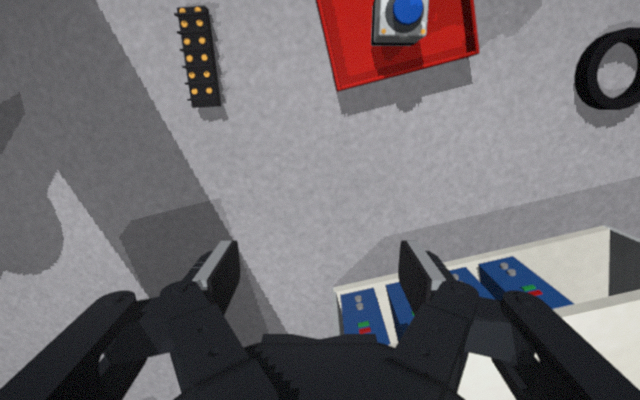

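The top view shows unit 3 upright in the tray at (455,148), with the relay unmoved at (408,147). Units 1, 2 and 4 are still in the nest. As a last check, I'll compare key heights before and after.

Run:
```python
from h import *
from station import env
ct,cs=env.calibration('top'),env.calibration('side')
t=env.get_image('top');s=env.get_image('side')
a=sorted([q[0] for q in blue(t,(150,95,300,175))],key=lambda q:q[0]);b=sorted([q[0] for q in blue(s,(140,200,270,280))],key=lambda q:q[0])
for p,q in zip(a,b): print(p.round(1),q.round(1),tri([ct,cs],[p,q]).round(4))
print(env.sense()['joint_vel'].round(3))
```

```text
[176.6 120.9] [155.1 249.6] [0.572  0.3198 0.0664]
[237.6 138.1] [214.4 224.4] [0.5378 0.1849 0.0614]
[268.5 147. ] [241.7 212.5] [0.5204 0.1171 0.0601]
[-0.002  0.    -0.001 -0.003 -0.001 -0.   ]
```

The three remaining keys dropped about 5 to 6 mm, so all are in. Handing in.

```bash
python3 -c "
from station import env
print(env.finish_job())"
```

```text
the job is handed in; nothing more can be done
None
```

The stiff unit was at place 3. It now stands upright on the floor of the red tray's free half, and the job was handed in at about 43 s.

- **Pressing:** I pressed all four keys straight down in small steps until each clicked. Keys 1, 2 and 4 gave peak readings of about 2.9, 3.9 and 4.2 N. Key 3 held against 8.3 N before it moved, so it is the stiff one. Force is only reported at the end of each call, so the true peaks may be a little higher than these readings. Every reading stayed well under 20 N.
- **Moving the unit:** I gripped unit 3, lifted it out and lowered it until the force showed it touching the tray floor (5.4 N). Then I opened the jaws gradually and drew back clear.
- **Last checks:** The camera views show units 1, 2 and 4 in the nest. Their keys measured about 4.7 to 6.1 mm lower than at the start, against 5 mm of travel, so they are in. The scrap relay appears where it was, and nothing else I could see had shifted. Key 3 was not measured again after the move. It counts as in because the force had dropped to zero about 4 mm down.

No checks failed. The height measurements from the cameras read about 3 mm low overall, so I relied only on the differences.

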